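Set a pressure reducing valve on the warehouse test stand and lock it

TASK

Before this valve ships, set its pressure: loosen the steel lock ring, turn the blue adjusting knob clockwise until the black gauge needle lies over the red setting hand, then retighten the lock ring firmly (seen from above: anticlockwise loosens, clockwise tightens) and let go. The screw sinks as you adjust, so the ring will come up tight further round than where it began; leave the other things on the bench where they are.

Things in the scene. Friction and masses are not known exactly. Their poses are not given: they have to be found in the camera images.
- stand: Fixed grey test stand, base plate 200 (x) x 360 (y) x 12 mm, origin under its centre on the table, z up. At x 0, y +85 mm stands a brass valve with an upright bonnet 47 mm across, carrying lock ring and knob. At x 0, y -85 mm a gauge 116 mm across lies face up, top at 75 mm. Apart from bonnet, ring and knob nothing on it is taller than 75 mm.
- ring_center (a point): Centre of the ribbed steel lock ring: 56 mm diameter, 18 mm tall, centre 125 mm above the table, an orange mark on top and rim that points to the stand's -x at the start. Room for fingers below it down to 90 mm above the table. It turns about the vertical without rising; grip it across its diameter at any angle, the knob standing between the fingers.
- lock_ring (a joint): Turn of the lock ring, rad: 0 at the start (tight); grows as it is loosened (anticlockwise from above), falls as it is tightened (clockwise, below 0). Range -2.2 to 1.8. Drag about 0.25 N m everywhere. From the start the clamp is wholly free past 0.5 rad of loosening. Each radian of knob turn moves the tight place 0.36 rad further clockwise.
- knob_center (a point): Centre of the blue adjusting knob (ribbed, 30 mm diameter, 28 mm tall, from 138 to 166 mm above the table, white line on top), coaxial with and above the lock ring (ring top at 134 mm). It turns about the vertical axis without rising; any grip angle will do.
- adjuster (a joint): Turn of the blue knob, rad, 0 at the start, grows clockwise seen from above; range -0.4 to 4.0. Drag 0.08 N m once the lock ring is loosened; held fast while the ring clamps. The needle turns half as much as the knob, in the same sense (clockwise).
- gauge_center (a point): Axis of the gauge hands, 69 mm above the table; the white dial is 104 mm across, with black ticks each 15 degrees and no figures.
- needle_tip (a point): Point on the narrow black gauge needle, 40 mm from gauge_center (the drawn end is 0.5 mm beyond; both hands have a short 13.5 mm tail on the other side). At the start it points along the stand's (-x, +y) diagonal, the first tick of the scale, and moves clockwise seen from above.
- set_hand_tip (a point): Point on the broad red setting hand, 40 mm from gauge_center, just under the needle and under the clear cover; it marks the wanted pressure, 0.6 to 1.3 rad clockwise of where the needle starts, and does not move.
- clamp_washer: Sprung keyed washer hidden in the bonnet, pressed down by the lock ring; never seen or touched. Felt at the ring while tightening: its spring adds up to 0.2 N m over the last 0.6 rad, then comes the solid end, where the torque rises steeply and the ring stops following the fingers. Turn until that end is felt (0.5 N m or more in all); let go, it stays tight by itself.
- clamp_seat: Serrated seat on the adjuster screw hidden inside the bonnet, which the washer clamps and which sinks as the knob is turned clockwise; it cannot be seen or touched. The fingers can be opened 20 mm and swung back for another bite without lifting off the ring or the knob.
- carton: Bystander: brown carton 130 x 100 x 75 mm, origin under its centre.
- paste_jar: Bystander: white jar with blue cap, 64 mm diameter, 85 mm tall, origin under its centre.
- tape_roll: Bystander: roll of tan packing tape lying flat, 100 mm diameter, 48 mm tall, origin under its centre.
- wrench: Bystander: steel wrench 180 mm long, lying flat, origin under its middle.
- elbow: Bystander: copper elbow fitting, about 36 mm each way and 26 mm tall, lying on the stand's base plate, origin under its corner.
- union_nut: Bystander: brass union nut, 36 mm diameter, 16 mm tall, on the stand's base plate, origin under its centre.
- pipe_tee: Bystander: white plastic pipe tee 84 mm long, lying on the table, origin under its middle.

How it is judged:
By the outcome, as a careful person would: the job done as asked, in the order asked, and still so for the second after the job is handed in, with the robot touching nothing.
It also fails if it takes over 70 s, if anything falls off the work surface, if the arm or the gripper's body presses on something with over 40 N, if the wrist force passes 120 N, or if a joint passes its speed limit or range.

ROBOT

A 7-joint arm with a two-finger parallel gripper is mounted at the origin on the work surface. World frame = base frame: x ahead of the robot, y to its left, z up, the work surface at z = 0. Lengths are in m, angles in rad, forces in N, time in s.
With the tool pointing down it reaches from about 0.4 to 0.85 m from the base axis. Payload 4.5 kg.
Tool frame: the origin (TCP) lies at the very end of the fingers, on their centre line; the grasp point (between the pads) lies 19 mm behind it; y points along the fingers, x is the direction in which the jaws open and shut, and the axes are right-handed (so a half turn about y gives the same grasp; the last joint's range is limited). The gripper opens to 88 mm and grips with 3 to 60 N. Pads are 18 mm wide; open, the fingers measure 123 mm over their backs; the gripper's body (75 mm by 187 mm) begins 45 mm behind the grasp point.
Start: joints at [1.341, 0.689, -0.195, 1.565, 0.157, 0.902, -0.215], TCP at [0.163, -0.603, 0.239] pointing down, gripper open.
Joint ranges: [-3.01, 3.01], [-0.46, 2.08], [-1.47, 1.51], [0.13, 2.56], [-1, 4.14], [0.04, 2.09], [-2.66, 2.66]. Speed limits (rad/s): [2.57, 2.57, 3.14, 3.14, 3.14, 3.14, 3.14].

INTERFACE

Orientations are given as a unit quaternion [x, y, z, w].
In Python, from plant import r gives the robot as it stands.
- The arm moves only by the shell command python3 -m inch 'ROWS' [OPENING] [FORCE]. ROWS is JSON, a list of rows, each a list of 6 numbers: the shift along the tool's x, y, z in mm, then the turn, a rotation vector about the tool's x, y, z in rad. In form: [[x, y, z, ax, ay, az], ...]. A call has 1 to 12 rows; each row shifts and turns the commanded pose from where the row before left it, along the tool's axes as they then stand; what a row does not reach is not made up. A row lasts 1/12 s, in which the tool goes at most 41.7 mm and 7.16 degrees, less where a joint would pass 70% of its speed; a pose out of reach is approached as far as the arm can. A call is refused whole if a number of a shift passes 41.7 or a number of a turn 0.125, either way. A call with a gripper value outside its range is refused whole. OPENING is the finger opening in mm, from 0 to 88.1, set as the call begins (- or left out, the last holds). The fingers move at their own pace and stop on an object; FORCE is the grip in N (left out, the last holds). Time passes only in rows, so rows that do not move let the fingers close. It gives the time, the measured TCP pose, the force and the opening at its end, in the units of the state.
- r.get_state(): the state, without advancing time (a new reading comes with each control period).
- r.snapshot(name): name is "side" or "top"; returns a dict with "img" (400x640x3 uint8, red, green, blue), "range_z" (400x640 float32, m along the optical axis (not along the pixel's ray), 0 where there is no reading), "mtx" (3x3 intrinsics, pixels), "k1" (the pictures are not rectified: a ray, as slopes to the right and down, at radius r is drawn at 1 + k1 r^2 times it, then the intrinsics apply), "camera_from_world" (4x4, takes a point from world to camera coordinates). Camera axes: x right, y down, z forward; pixel columns grow to the right and rows downward; lengths in m; the calibration is good to about 2 mm. A picture is of the moment at which its call begins.
- r.finish_job(): hands the job in, once; it reports no verdict.
The state is a dict: "clock": time; "q": joint angles; "qd": joint speeds; "joint_torque": joint torques, N m; "tool_pos": TCP position; "eef_rot": TCP orientation; "contact_force": force on the tool from outside, world axes, zero at the start; "moment": the same for the moment, N m; "opening": opening from 0.0 (shut) to 1.0 (fully open).
Only numpy, scipy, OpenCV 4.12 (cv2) and the standard library are available. Lean on these libraries where they do the work, as an engineer would, in place of code of your own. Each camera call takes 0.05 s, during which the arm holds its last target.

## Working session

There is one attempt and no reset: what is moved stays moved. The work goes in short steps, Python scripts to look and compute and a shell command to move; the robot and the scene stay as the last step left them, time stands still between calls to the robot, and variables do not carry over. Pictures are saved under pics/ and viewed, and the job is handed in when it is done.

```bash
ls; mkdir -p pics
python3 - <<'E'
from plant import r
import cv2,numpy as np
s=r.get_state()
for k,v in s.items(): print(k,np.round(v,4))
for n in("side","top"):
    d=r.snapshot(n); cv2.imwrite(f"pics/{n}0.png",d["img"][:,:,::-1]); np.savez(f"/tmp/{n}0.npz",**d)
    print(n,d["mtx"],d["k1"],np.round(d["camera_from_world"],3))
E
```

```text
pics
clock 0.0
q [ 1.3408  0.69   -0.1945  1.5663  0.1573  0.9025 -0.2151]
qd [-0.001  -0.0002  0.0013 -0.0019 -0.0003 -0.0001  0.0015]
joint_torque [-5.00000e-04 -5.27564e+01 -1.26730e+00 -1.53428e+01 -5.27000e-02
  6.50000e-03  2.00000e-04]
tool_pos [ 0.1628 -0.6028  0.2379]
eef_rot [-0.5611  0.4304 -0.4293  0.5618]
contact_force [-0.1654 -0.1526  0.7621]
moment [ 0.0144  0.0267 -0.0245]
opening 1.0022
side [[495.94353944   0.         319.79798631]
 [  0.         495.94353944 192.93116565]
 [  0.           0.           1.        ]] -0.10546817474648648 [[ 0.765 -0.644  0.021 -0.403]
 [-0.307 -0.394 -0.866  0.22 ]
 [ 0.566  0.656 -0.499  1.453]
 [ 0.     0.     0.     1.   ]]
top [[486.68031367   0.         315.1220197 ]
 [  0.         486.68031367 198.95130717]
 [  0.           0.           1.        ]] 0.042300614792273525 [[ 2.700e-02 -1.000e+00  6.000e-03 -3.500e-02]
 [-9.860e-01 -2.800e-02 -1.670e-01  5.300e-01]
 [ 1.670e-01 -1.000e-03 -9.860e-01  1.393e+00]
 [ 0.000e+00  0.000e+00  0.000e+00  1.000e+00]]
```

View pics/side0.png

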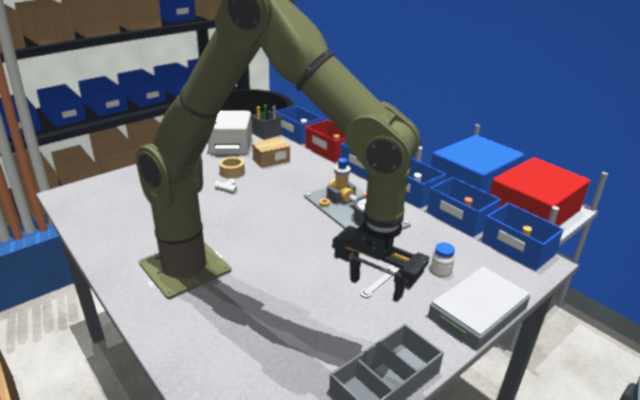

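View pics/top0.png

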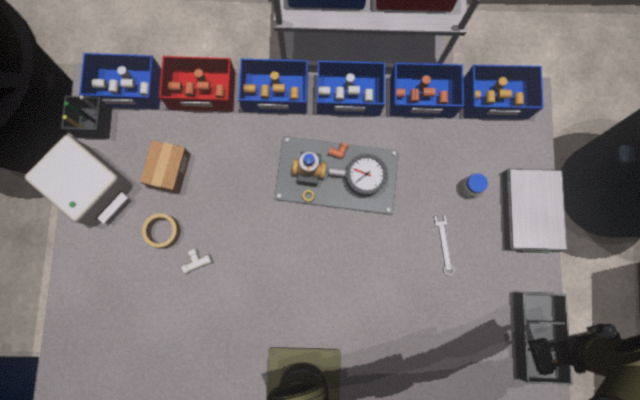

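```bash
cat > h.py <<'E'
import numpy as np,cv2
from scipy.spatial.transform import Rotation as R
def ray(d,uv):
    K=d["mtx"];k1=float(d["k1"]);uv=np.atleast_2d(np.asarray(uv,float))
    p=cv2.undistortPoints(uv.reshape(-1,1,2),K,np.array([k1,0,0,0,0.])).reshape(-1,2)
    T=d["camera_from_world"];Rm=T[:3,:3];c=-Rm.T@T[:3,3]
    return c,np.c_[p,np.ones(len(p))]@Rm
def onz(d,uv,z):
    c,v=ray(d,uv); return c+v*((z-c[2])/v[:,2])[:,None]
def proj(d,P):
    T=d["camera_from_world"];P=np.atleast_2d(P)
    return cv2.projectPoints(np.asarray(P,float),cv2.Rodrigues(T[:3,:3])[0],T[:3,3],d["mtx"],np.array([float(d["k1"]),0,0,0,0.]))[0].reshape(-1,2)
def crop(d,x0,y0,x1,y1,s,fn):
    cv2.imwrite(fn,cv2.resize(d["img"][y0:y1,x0:x1,::-1],None,fx=s,fy=s,interpolation=cv2.INTER_CUBIC))
E
python3 - <<'E'
from h import *
d=dict(np.load("/tmp/top0.npz")); crop(d,270,130,402,215,6,"pics/topc0.png")
d2=dict(np.load("/tmp/side0.npz")); crop(d2,295,140,425,240,6,"pics/sidec0.png")
print(R.from_quat([-0.5611,0.4304,-0.4293,0.5618]).as_matrix().round(3))
for uv in[(287,139),(397,151),(391,212),(278,198)]: print(onz(d,uv,0.012).round(4))
print(onz(d,(309,159),.166),onz(d,(365,174),.069))
E
```

```text
[[ 0.261 -0.001  0.965]
 [-0.965  0.002  0.261]
 [-0.002 -1.    -0.   ]]
[[0.7213 0.0711 0.012 ]]
[[ 0.6927 -0.268   0.012 ]]
[[ 0.5029 -0.2499  0.012 ]]
[[0.5361 0.0916 0.012 ]]
[[ 0.62063882 -0.00067337  0.166     ]] [[ 0.60485851 -0.16460678  0.069     ]]
```

View pics/topc0.png

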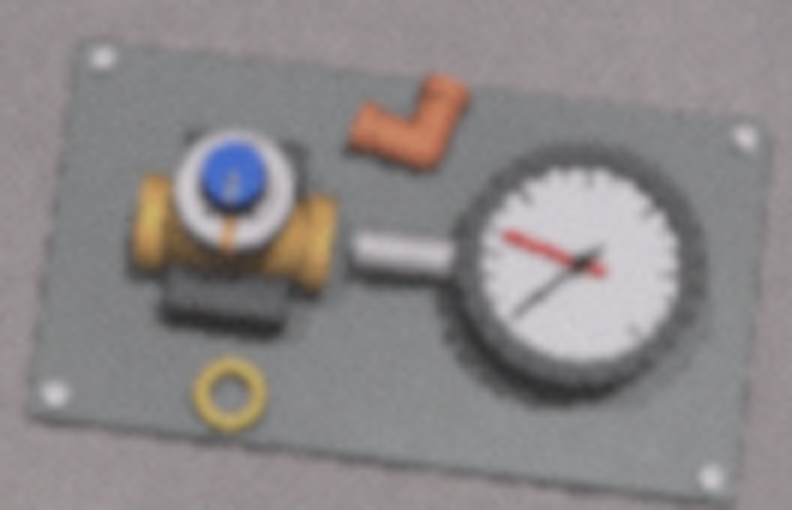

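View pics/sidec0.png

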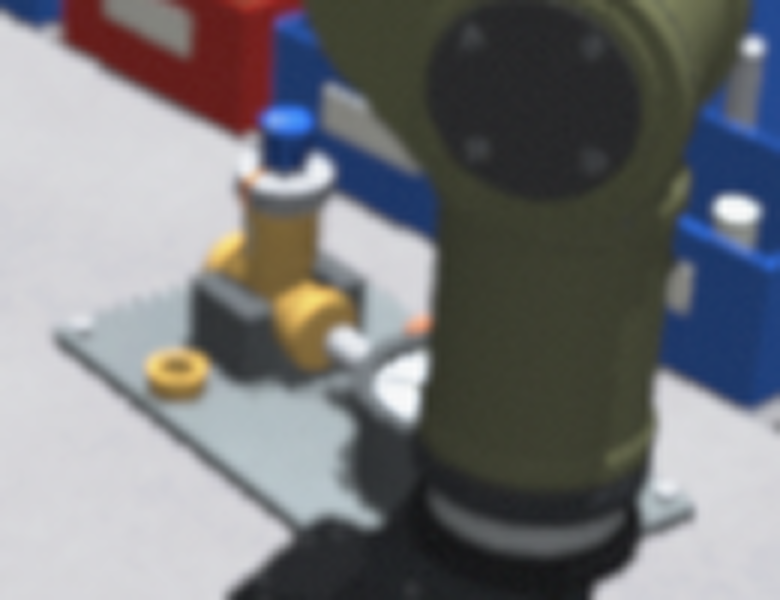

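```bash
cat >> h.py <<'E'
def blobs(d,mask,box):
    x0,y0,x1,y1=box; m=np.zeros(mask.shape,bool); m[y0:y1,x0:x1]=mask[y0:y1,x0:x1]; return m
def hand(d,box,gc,z=.069,show=True):
    """angles of red and black hands about gc (world xy), by weighted darkness/redness along 18..38 mm, anticlockwise angle from world +x"""
    img=cv2.GaussianBlur(d["img"].astype(np.float32),(0,0),.5)
    th=np.radians(np.arange(0,360,.5)); rr=np.arange(.018,.037,.001)
    P=np.array([[gc[0]+r*np.cos(t),gc[1]+r*np.sin(t),z] for t in th for r in rr])
    uv=proj(d,P).astype(np.float32)
    s=cv2.remap(img,uv[:,0].reshape(len(th),-1),uv[:,1].reshape(len(th),-1),cv2.INTER_CUBIC)
    red=np.clip(s[...,0]-s[...,1:].mean(-1),0,None).mean(1)
    dark=np.clip(200-s[...,0],0,None).mean(1)   # red channel: red hand stays bright
    out=[]
    for w in(red,dark):
        w=w-np.median(w); k=np.argmax(w); i=np.arange(k-24,k+25); ww=np.clip(w[i%720]-.25*w[k],0,None)
        out.append(((i*.5)@ww/ww.sum()) )
    return out, red.max(), dark.max()
E
python3 - <<'E'
from h import *
d=dict(np.load("/tmp/top0.npz"));im=d["img"].astype(int)
hsv=cv2.cvtColor(d["img"],cv2.COLOR_RGB2HSV)
V,U=np.mgrid[:400,:640]
def cen(m,box):
    x0,y0,x1,y1=box;m=m&(U>=x0)&(U<x1)&(V>=y0)&(V<y1);c=np.c_[U[m],V[m]];return c.mean(0),len(c)
blue=(im[...,2]-im[...,0]>60)
c,n=cen(blue,(295,145,325,175));print("knob",c,n,onz(d,c,.166))
# ring outer: bright low sat, in box + blue => fill circle
m=(((im.min(2)>150)&(hsv[...,1]<50))|blue)&(U>295)&(U<322)&(V>148)&(V<175)
p=cv2.convexHull(np.c_[U[m],V[m]].astype(np.int32));w=onz(d,p.reshape(-1,2),.134)[:,:2]
A=np.c_[2*w,np.ones(len(w))];s=np.linalg.lstsq(A,(w**2).sum(1),rcond=None)[0];print("ring",s[:2],"r",np.sqrt(s[2]+s[:2]@s[:2]))
# dial
m=((im.min(2)>140)|((im[...,0]-im[...,1]>50)))&(U>345)&(U<386)&(V>152)&(V<195)
cn,_=cv2.findContours(m.astype(np.uint8),cv2.RETR_EXTERNAL,cv2.CHAIN_APPROX_NONE);b=max(cn,key=cv2.contourArea)
w=onz(d,cv2.convexHull(b).reshape(-1,2),.067)[:,:2];A=np.c_[2*w,np.ones(len(w))];s=np.linalg.lstsq(A,(w**2).sum(1),rcond=None)[0];print("dial",s[:2],"r",np.sqrt(s[2]+s[:2]@s[:2]))
gc=s[:2]
print(hand(d,None,gc))
for dx in(-.002,.002):
  print(hand(d,None,gc+[dx,0])[0],hand(d,None,gc+[0,dx])[0])
# stand screws
wh=(im.min(2)>185)
for b in[(280,134,293,146),(388,147,400,158),(383,205,395,215),(273,190,285,202)]:
    c,n=cen(im.min(2)>175,b); print(c,n,onz(d,c,.013)[0] if n else 0)
E
```

```text
knob [308.55   158.2625] 80 [[6.22679496e-01 6.19064993e-04 1.66000000e-01]]
ring [0.62370205 0.00089162] r 0.026907693433638948
dial [ 0.60641544 -0.16843909] r 0.048188171453474433
([np.float64(69.58213772484989), np.float64(129.11564587816926)], np.float32(71.81893), np.float32(47.0506))
[np.float64(65.47778429653748), np.float64(125.77236954628077)] [np.float64(71.07386268346212), np.float64(126.3849142612919)]
[np.float64(73.71761154812829), np.float64(132.44239314858743)] [np.float64(68.11027946980202), np.float64(131.8834619770393)]
[286.5 139.5] 4 [0.71939813 0.07253343 0.013     ]
[393.5 152.5] 4 [ 0.6874324  -0.25713272  0.013     ]
[387.875 209.125] 8 [ 0.51126383 -0.2403368   0.013     ]
[278.875 195.125] 8 [0.5448182  0.08918963 0.013     ]
```

```bash
python3 -m inch '[[-19.2,0,25.1,0,0,0],[-19.2,0,25.1,0,0,0],[-19.2,0,25.1,0,0,0],[-19.2,0,25.1,0,0,0],[-19.2,0,25.1,0,0,0],[-19.2,0,25.1,0,0,0],[-19.2,0,25.1,0,0,0],[-19.2,0,25.1,0,0,0],[-19.2,0,25.1,0,0,0],[-19.2,0,25.1,0,0,0],[-19.2,0,25.1,0,0,0],[-19.2,0,25.1,0,0,0]]' 88
cat > st.py <<'E'
from plant import r
from h import *
import sys
s=r.get_state();T=np.array([float(a) for a in sys.argv[1:4]]) if len(sys.argv)>3 else np.array([.624,.0007,.108])
M=R.from_quat(s["eef_rot"]).as_matrix()
print("t",round(s["clock"],2),"q",np.round(s["q"],3),"\npos",np.round(s["tool_pos"],4),"F",np.round(s["contact_force"],1),"M",np.round(s["moment"],2),"open",round(s["opening"]*88.1,1))
print("toolx yaw",round(np.degrees(np.arctan2(M[1,0],M[0,0])),1),"tilt",np.round(M[2],3),"to target tool mm",np.round(M.T@(T-s["tool_pos"])*1000,1))
E
python3 st.py
```

```text
clock: 1.1
tool_pos: [0.3942, -0.301, 0.2385]
eef_rot: [0.561, -0.43, 0.43, -0.561]
contact_force: [0.6, -0.6, 0.9]
opening: 1.001
t 1.1 q [ 0.664  0.524 -0.161  1.948  0.128  0.681 -0.883] 
pos [ 0.3942 -0.301   0.2385] F [ 0.6 -0.6  0.9] M [-0.01 -0.02 -0.01] open 88.2
toolx yaw -74.9 tilt [-0. -1. -0.] to target tool mm [-231.3  130.5  300.5]
```

```bash
python3 -m inch '[[-20,0,26,0,0,0],[-20,0,26,0,0,0],[-20,0,26,0,0,0],[-20,0,26,0,0,0],[-20,0,26,0,0,0],[-20,0,26,0,0,0],[-20,0,26,0,0,0],[-20,0,26,0,0,0],[-20,0,26,0,0,0],[-20,0,26,0,0,0],[-20,0,26,0,0,0],[-10,0,14,0,0,0]]'
python3 st.py
python3 - <<'E'
from plant import r
from h import *
for n in("side","top"):
    d=r.snapshot(n);np.savez(f"/tmp/{n}1.npz",**d)
    c=proj(d,[.624,0,.15])[0].astype(int); crop(d,c[0]-65,c[1]-50,c[0]+65,c[1]+50,5,f"pics/{n}1.png");print(c)
E
```

```text
clock: 2.1
tool_pos: [0.625, 0.003, 0.2383]
eef_rot: [-0.561, 0.429, -0.428, 0.563]
contact_force: [0.2, 0.9, 0.7]
opening: 1.001
t 2.1 q [-0.014  0.686 -0.114  1.569  0.089  0.89  -1.461] 
pos [0.625  0.003  0.2383] F [0.2 0.9 0.7] M [-0.02  0.02 -0.04] open 88.2
toolx yaw -74.6 tilt [-0.003 -1.     0.002] to target tool mm [  2.3 130.3  -1.8]
[341 163]
[308 159]
```

View pics/side1.png

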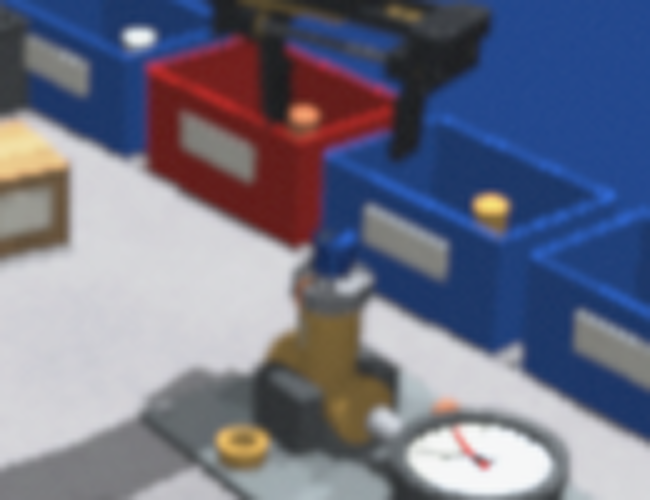

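View pics/top1.png

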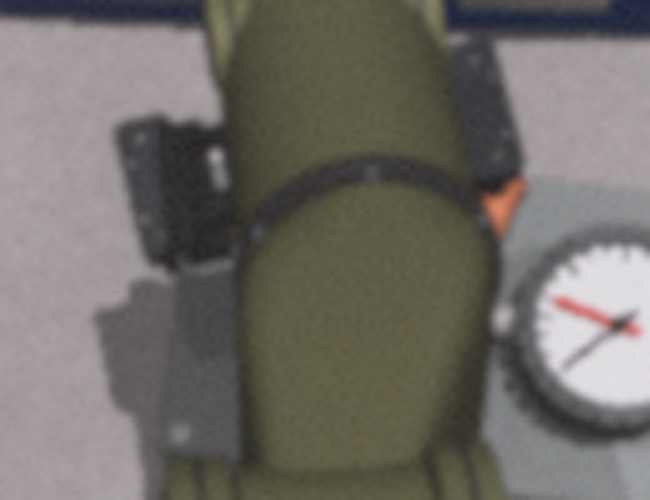

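The side view shows the knob at crop (338,250) and the ring below it. The gauge is visible in both views, red hand at top-view crop (555,300)→centre (622,325). Next I check the valve axis from the side camera.

Run:
```python
from h import *
d=dict(np.load("/tmp/side1.npz"));im=d["img"].astype(int)
print(d["camera_from_world"][:3,:3].T@-d["camera_from_world"][:3,3])
p=proj(d,[[.624,.0007,.166],[.624,.0007,.138],[.624,.0007,.152],[.624,.0007,.134],[.624,.0007,.116]]);print(p.round(1))
x0,y0=341-65,163-50
V,U=np.mgrid[:400,:640]
m=(im[...,2]-im[...,0]>50)&(U>x0+60)&(U<x0+75)&(V>y0+44)&(V<y0+58)
# brass/ring columns per row
for v in range(y0+42,y0+72,2): print(v,[tuple(im[v,u]) for u in range(x0+56,x0+78,1)][::2])
```

```text
[-0.44607349 -1.12625699  0.92505546]
[[342.  159.8]
 [341.6 167. ]
 [341.8 163.4]
 [341.6 168. ]
 [341.4 172.5]]
155 [(np.int64(100), np.int64(29), np.int64(26)), (np.int64(103), np.int64(29), np.int64(27)), (np.int64(116), np.int64(32), np.int64(30)), (np.int64(116), np.int64(32), np.int64(31)), (np.int64(77), np.int64(48), np.int64(87)), (np.int64(30), np.int64(57), np.int64(105)), (np.int64(27), np.int64(54), np.int64(104)), (np.int64(26), np.int64(55), np.int64(104)), (np.int64(73), np.int64(85), np.int64(114)), (np.int64(140), np.int64(145), np.int64(153)), (np.int64(126), np.int64(135), np.int64(152))]
157 [(np.int64(100), np.int64(30), np.int64(28)), (np.int64(104), np.int64(30), np.int64(27)), (np.int64(117), np.int64(33), np.int64(31)), (np.int64(113), np.int64(35), np.int64(37)), (np.int64(67), np.int64(50), np.int64(88)), (np.int64(31), np.int64(57), np.int64(107)), (np.int64(30), np.int64(57), np.int64(107)), (np.int64(29), np.int64(57), np.int64(106)), (np.int64(74), np.int64(86), np.int64(111)), (np.int64(126), np.int64(127), np.int64(124)), (np.int64(135), np.int64(13
[... 5912 characters left out ...]
64(52)), (np.int64(109), np.int64(90), np.int64(54)), (np.int64(152), np.int64(149), np.int64(149)), (np.int64(200), np.int64(200), np.int64(206)), (np.int64(214), np.int64(214), np.int64(217))]
183 [(np.int64(114), np.int64(93), np.int64(54)), (np.int64(111), np.int64(90), np.int64(52)), (np.int64(106), np.int64(87), np.int64(51)), (np.int64(112), np.int64(92), np.int64(52)), (np.int64(115), np.int64(94), np.int64(52)), (np.int64(116), np.int64(94), np.int64(53)), (np.int64(114), np.int64(92), np.int64(52)), (np.int64(106), np.int64(89), np.int64(56)), (np.int64(109), np.int64(109), np.int64(108)), (np.int64(132), np.int64(135), np.int64(139)), (np.int64(183), np.int64(183), np.int64(188))]
```

```bash
python3 -m inch '[[1,20,-1,0,0,0],[1,20,-0.5,0,0,0],[0,20,0,0,0,0],[0,15,0,0,0,0],[0,15,0,0,0,0],[0,10,0,0,0,0],[0,10,0,0,0,0],[0,8,0,0,0,0],[0,6,0,0,0,0],[0,5,0,0,0,0],[0,2,0,0,0,0],[0,0,0,0,0,0]]'; python3 st.py
```

```text
clock: 3.2
tool_pos: [0.6223, -0.0044, 0.1075]
eef_rot: [0.562, -0.43, 0.43, -0.561]
contact_force: [-0.7, 0.1, 0.7]
opening: 0.999
t 3.2 q [-0.016  0.853 -0.093  1.68   0.121  0.614 -1.483] 
pos [ 0.6223 -0.0044  0.1075] F [-0.7  0.1  0.7] M [ 0.01 -0.05 -0.01] open 88.0
toolx yaw -74.9 tilt [ 0. -1. -0.] to target tool mm [-4.5 -0.5  2.9]
```

```bash
python3 -m inch '[[-2,0,1.5,0,0,0],[-2.5,0,1.4,0,0,0],[0,0,0,0,0,0],[0,0,0,0,0,0]]'; python3 st.py; python3 -m inch '[[0,0,0,0,0,0],[0,0,0,0,0,0],[0,0,0,0,0,0],[0,0,0,0,0,0],[0,0,0,0,0,0],[0,0,0,0,0,0]]' 50 8; python3 st.py
```

```text
clock: 3.53
tool_pos: [0.6243, 0.0012, 0.1081]
eef_rot: [-0.561, 0.43, -0.43, 0.562]
contact_force: [0.5, -0.7, -0.9]
opening: 0.999
t 3.53 q [-0.025  0.854 -0.092  1.674  0.12   0.618 -1.489] 
pos [0.6243 0.0012 0.1081] F [ 0.5 -0.7 -0.9] M [ 0.02  0.05 -0.02] open 88.0
toolx yaw -74.8 tilt [-0.    -1.     0.001] to target tool mm [ 0.4  0.1 -0.5]
clock: 4.03
tool_pos: [0.6237, 0.0018, 0.1077]
eef_rot: [-0.561, 0.43, -0.429, 0.562]
contact_force: [-0.8, 2.4, 0.8]
opening: 0.632
t 4.03 q [-0.025  0.855 -0.093  1.675  0.119  0.618 -1.489] 
pos [0.6237 0.0018 0.1077] F [-0.8  2.4  0.8] M [ 0.46  0.19 -0.07] open 55.7
toolx yaw -74.8 tilt [-0.001 -1.    -0.   ] to target tool mm [ 1.1 -0.4  0. ]
```

```bash
python3 -m inch '[[-1,0,0,0,0,0],[0,0,0,0,0,0],[0,0,0,0,0,0],[0,0,0,0,-0.04,0],[0,0,0,0,-0.05,0],[0,0,0,0,-0.05,0],[0,0,0,0,-0.05,0]]' 50 50; python3 st.py
```

```text
clock: 4.62
tool_pos: [0.6237, 0.0018, 0.1077]
eef_rot: [-0.6, 0.374, -0.374, 0.6]
contact_force: [-0.3, 0.6, -0.2]
opening: 0.615
t 4.62 q [ 0.002  0.856 -0.143  1.674  0.185  0.625 -1.357] 
pos [0.6237 0.0018 0.1077] F [-0.3  0.6 -0.2] M [ 0.38  0.11 -0.18] open 54.2
toolx yaw -63.9 tilt [-0. -1. -0.] to target tool mm [ 1.1 -0.3 -0.2]
```

```bash
python3 -m inch '[[0,0,0,0,-0.06,0],[0,0,0,0,-0.06,0],[0,0,0,0,-0.06,0],[0,0,0,0,-0.06,0],[0,0,0,0,-0.06,0],[0,0,0,0,-0.06,0],[0,0,0,0,-0.06,0],[0,0,0,0,-0.06,0],[0,0,0,0,-0.06,0],[0,0,0,0,-0.06,0],[0,0,0,0,-0.02,0],[0,0,0,0,0,0]]'; python3 st.py
python3 - <<'E'
from plant import r
from h import *
for n in("side",):
    d=r.snapshot(n);np.savez(f"/tmp/{n}2.npz",**d)
    c=proj(d,[.624,0,.13])[0].astype(int); crop(d,c[0]-50,c[1]-40,c[0]+50,c[1]+40,7,f"pics/{n}2.png")
E
```

```text
clock: 5.62
tool_pos: [0.6236, 0.0019, 0.1077]
eef_rot: [-0.685, 0.174, -0.174, 0.686]
contact_force: [-1.3, 2.8, 0.3]
opening: 0.619
t 5.62 q [ 0.094  0.868 -0.31   1.669  0.386  0.666 -0.917] 
pos [0.6236 0.0019 0.1077] F [-1.3  2.8  0.3] M [0.48 0.2  0.06] open 54.5
toolx yaw -28.5 tilt [-0.001 -1.     0.   ] to target tool mm [ 1.  -0.3 -0.9]
```

View pics/side2.png

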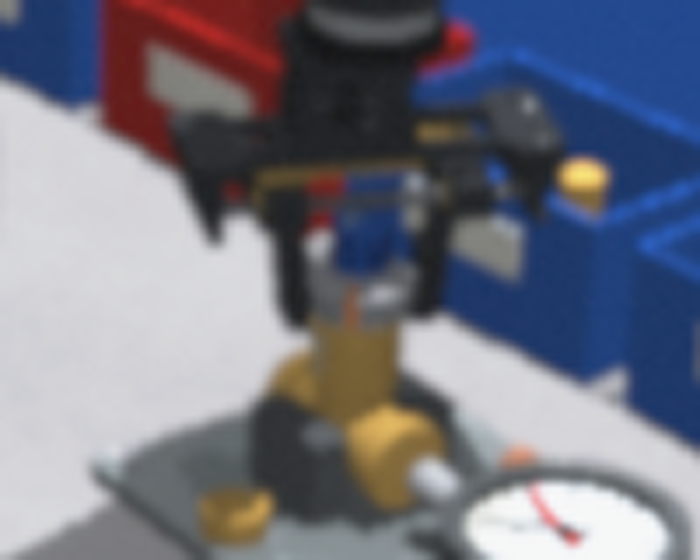

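The orange mark has moved from the left to the front of the ring (crop 352,305). The ring turned about 0.81 rad with the fingers and is loose. Now I release, rise to knob height and swing back for the knob bite.

```bash
python3 -m inch '[[0,0,0,0,0,0],[0,0,0,0,0,0],[0,0,0,0,0,0],[0,0,0,0,0,0],[0,0,0,0,0,0]]' 88; python3 st.py .6237 .0018 .139; python3 -m inch '[[0,-6,0,0,-0.1,0],[0,-10,0,0,-0.1,0],[0,-10,0,0,-0.1,0],[0,-5,0,0,-0.1,0],[0,0,0,0,-0.1,0],[0,0,0,0,-0.1,0],[0,0,0,0,-0.1,0],[0,0,0,0,-0.1,0],[0,0,0,0,-0.1,0],[0,0,0,0,-0.1,0],[0,0,0,0,-0.1,0],[0,0,0,0,-0.1,0]]';python3 -m inch '[[0,0,0,0,0,0],[0,0,0,0,0,0],[0,0,0,0,0,0]]'; python3 st.py .6237 .0018 .139
```

```text
clock: 6.08
tool_pos: [0.624, 0.0011, 0.1077]
eef_rot: [0.686, -0.174, 0.174, -0.685]
contact_force: [0.1, 0.3, 0.0]
opening: 0.974
t 6.08 q [ 0.094  0.868 -0.309  1.668  0.386  0.666 -0.917] 
pos [0.624  0.0011 0.1077] F [0.1 0.3 0. ] M [-0.04 -0.07  0.02] open 85.8
toolx yaw -28.5 tilt [ 0.001 -1.    -0.   ] to target tool mm [ -0.5 -31.3   0.4]
clock: 7.08
tool_pos: [0.6239, 0.0011, 0.1387]
eef_rot: [0.664, 0.245, -0.245, -0.663]
contact_force: [-0.2, -1.1, -0.2]
opening: 1.0
clock: 7.33
tool_pos: [0.6238, 0.0014, 0.1387]
eef_rot: [0.664, 0.243, -0.243, -0.664]
contact_force: [0.6, 0.1, 0.1]
opening: 1.001
t 7.33 q [ 0.271  0.884 -0.652  1.642  0.673  0.853  0.037] 
pos [0.6238 0.0014 0.1387] F [0.6 0.1 0.1] M [-0.01 -0.15 -0.01] open 88.2
toolx yaw 40.1 tilt [-0. -1. -0.] to target tool mm [ 0.2 -0.3  0.4]
```

```bash
python3 -m inch '[[0,0,0,0,0,0],[0,0,0,0,0,0],[0,0,0,0,0,0],[0,0,0,0,0,0],[0,0,0,0,0,0],[0,0,0,0,0,0],[0,0,0,0,0,0],[0,0,0,0,0,0],[0,0,0,0,0,0]]' 22 25; python3 st.py .6237 .0018 .139
python3 - <<'E'
from plant import r
from h import *
for n in("side",):
    d=r.snapshot(n)
    c=proj(d,[.624,0,.13])[0].astype(int); crop(d,c[0]-50,c[1]-40,c[0]+50,c[1]+40,7,f"pics/{n}3.png")
d=r.snapshot("top"); print(hand(d,None,[.6074,-.1685]),hand(d,None,[.6066,-.1684]))
E
```

```text
clock: 8.08
tool_pos: [0.6238, 0.0016, 0.1387]
eef_rot: [0.664, 0.243, -0.243, -0.664]
contact_force: [0.3, -0.3, -0.1]
opening: 0.338
t 8.08 q [ 0.271  0.884 -0.653  1.642  0.674  0.853  0.039] 
pos [0.6238 0.0016 0.1387] F [ 0.3 -0.3 -0.1] M [-0.18  0.14  0.  ] open 29.8
toolx yaw 40.3 tilt [-0. -1. -0.] to target tool mm [ 0.1 -0.3  0.2]
([np.float64(12.239510562214413), np.float64(167.22224716702527)], np.float32(13.843757), np.float32(138.0478)) ([np.float64(11.600169489758724), np.float64(166.80961369326408)], np.float32(13.777851), np.float32(139.11845))
```

View pics/side3.png

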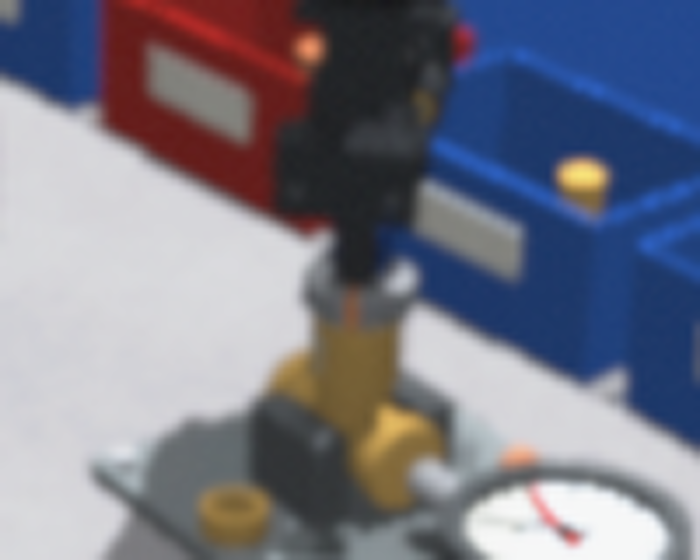

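The side view shows the fingers on the knob, and the ring mark still at the front (352,305). The arm covers the gauge from above, but the side camera sees it. I turn about 1.8 rad clockwise, then measure.

```bash
python3 -m inch '[[0,0,0,0,0.05,0],[0,0,0,0,0.08,0],[0,0,0,0,0.08,0],[0,0,0,0,0.08,0],[0,0,0,0,0.08,0],[0,0,0,0,0.08,0],[0,0,0,0,0.08,0],[0,0,0,0,0.08,0],[0,0,0,0,0.08,0],[0,0,0,0,0.08,0],[0,0,0,0,0.08,0],[0,0,0,0,0.08,0]]'; python3 st.py .6237 .0018 .139;  python3 -m inch '[[0,0,0,0,0.08,0],[0,0,0,0,0.08,0],[0,0,0,0,0.08,0],[0,0,0,0,0.08,0],[0,0,0,0,0.08,0],[0,0,0,0,0.08,0],[0,0,0,0,0.08,0],[0,0,0,0,0.08,0],[0,0,0,0,0.08,0],[0,0,0,0,0.08,0],[0,0,0,0,0.05,0],[0,0,0,0,0,0]]'; python3 st.py .6237 .0018 .139
cat > look.py <<'E'
from plant import r
from h import *
import sys
n=sys.argv[1]
d=r.snapshot("side");np.savez(f"/tmp/side{n}.npz",**d)
c=proj(d,[.624,0,.13])[0].astype(int); crop(d,c[0]-50,c[1]-40,c[0]+50,c[1]+40,7,f"pics/s{n}.png")
d=r.snapshot("top"); np.savez(f"/tmp/top{n}.npz",**d); print(hand(d,None,[.6074,-.1685]),hand(d,None,[.6066,-.1684]))
c=proj(d,[.607,-.168,.069])[0].astype(int); crop(d,c[0]-30,c[1]-30,c[0]+30,c[1]+30,9,f"pics/t{n}.png")
E
python3 look.py 4
```

```text
clock: 9.18
tool_pos: [0.6234, 0.0014, 0.1387]
eef_rot: [0.703, -0.082, 0.081, -0.702]
contact_force: [-1.7, -0.1, 1.2]
opening: 0.332
t 9.18 q [ 0.146  0.835 -0.408  1.65   0.446  0.751 -0.703] 
pos [0.6234 0.0014 0.1387] F [-1.7 -0.1  1.2] M [-0.16  0.11  0.04] open 29.2
toolx yaw -13.2 tilt [-0.001 -1.    -0.001] to target tool mm [ 0.2 -0.3  0.5]
clock: 10.18
tool_pos: [0.6231, 0.0015, 0.1387]
eef_rot: [0.607, -0.363, 0.363, -0.606]
contact_force: [-2.9, -0.6, 2.0]
opening: 0.334
t 10.18 q [ 0.019  0.813 -0.174  1.657  0.199  0.69  -1.334] 
pos [0.6231 0.0015 0.1387] F [-2.9 -0.6  2. ] M [-0.12  0.42 -0.05] open 29.4
toolx yaw -61.8 tilt [-0.    -1.    -0.002] to target tool mm [ 0.1 -0.3  0.7]
([np.float64(71.6954935818597), np.float64(79.36810184099251)], np.float32(74.546455), np.float32(50.60907)) ([np.float64(70.03051535052911), np.float64(77.68613430780528)], np.float32(74.08715), np.float32(50.548412))
```

View pics/t4.png

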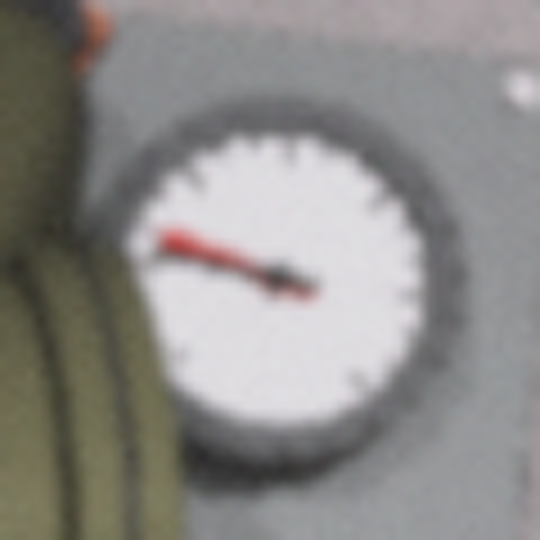

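View pics/s4.png

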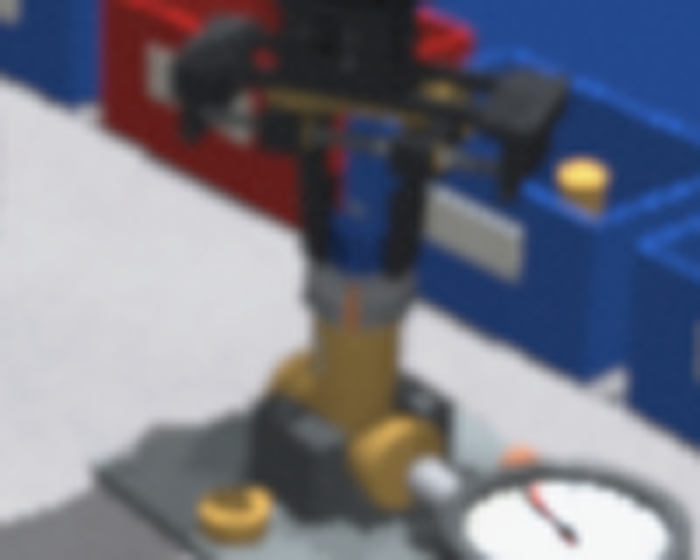

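Run:
```python
from h import *
for n in(0,1,4):
  d=dict(np.load(f"/tmp/top{n}.npz"))
  for gc in([.6074,-.1685],[.6066,-.1684],[.607,-.1680]):
    o=hand(d,None,gc)[0]; print(n,gc,np.round(o,2),round(o[1]-o[0],2))
  # line fits through hand pixels (tip and tail) - independent of centre
  im=d["img"].astype(float); V,U=np.mgrid[:400,:640]
  c=proj(d,[.607,-.168,.069])[0]
  near=np.hypot(U-c[0],V-c[1])<17
  red=np.clip(im[...,0]-im[...,1:].mean(-1)-25,0,None)*near
  dk=np.clip(170-im[...,0],0,None)*near*(np.hypot(U-c[0],V-c[1])<14)
  for nm,w in(("red",red),("blk",dk)):
    m=w>0;P=onz(d,np.c_[U[m],V[m]],.069)[:,:2];w=w[m];mu=(w[:,None]*P).sum(0)/w.sum();C=((P-mu)*w[:,None]).T@(P-mu)
    e=np.linalg.eigh(C)[1][:,1];a=np.degrees(np.arctan2(e[1],e[0]))%180
    nrm=np.array([-e[1],e[0]]);print("  line",nm,round(a,2),"offset of .607,-.168 mm",round(float(nrm@(np.array([.607,-.168])-mu)*1000),2))
```

```text
0 [0.6074, -0.1685] [ 71.66 130.67] 59.01
0 [0.6066, -0.1684] [ 69.93 129.48] 59.55
0 [0.607, -0.168] [ 70.46 130.71] 60.25
  line red 69.87 offset of .607,-.168 mm -0.31
  line blk 128.97 offset of .607,-.168 mm -0.59
1 [0.6074, -0.1685] [ 71.72 130.66] 58.94
1 [0.6066, -0.1684] [ 70.   129.48] 59.48
1 [0.607, -0.168] [ 70.53 130.69] 60.16
  line red 69.95 offset of .607,-.168 mm -0.3
  line blk 129.54 offset of .607,-.168 mm -0.7
4 [0.6074, -0.1685] [71.7  79.37] 7.67
4 [0.6066, -0.1684] [70.03 77.69] 7.66
4 [0.607, -0.168] [70.59 78.35] 7.76
  line red 70.75 offset of .607,-.168 mm -0.02
  line blk 77.96 offset of .607,-.168 mm -0.46
```

```bash
python3 -m inch '[[0,0,0,0,0.06,0],[0,0,0,0,0.07,0],[0,0,0,0,0.07,0],[0,0,0,0,0.06,0],[0,0,0,0,0,0],[0,0,0,0,0,0],[0,0,0,0,0,0]]'; python3 st.py .6237 .0018 .139; python3 look.py 5
python3 - <<'E'
from h import *
d=dict(np.load("/tmp/side5.npz")); c=proj(d,[.607,-.168,.069])[0].astype(int); crop(d,c[0]-25,c[1]-20,c[0]+25,c[1]+20,14,"pics/sg5.png")
E
```

```text
clock: 10.87
tool_pos: [0.6231, 0.0016, 0.1387]
eef_rot: [0.556, -0.438, 0.437, -0.555]
contact_force: [-4.1, 0.3, 4.0]
opening: 0.334
t 10.87 q [-0.02   0.81  -0.103  1.66   0.119  0.679 -1.518] 
pos [0.6231 0.0016 0.1387] F [-4.1  0.3  4. ] M [-0.08  0.78 -0.07] open 29.4
toolx yaw -76.5 tilt [-0.    -1.    -0.001] to target tool mm [-0.  -0.3  0.6]
([np.float64(70.70122122102264), np.float64(72.9361364734711)], np.float32(24.414907), np.float32(53.939358)) ([np.float64(69.04265836064096), np.float64(71.2476225576703)], np.float32(24.420246), np.float32(54.18458))
```

View pics/t5.png

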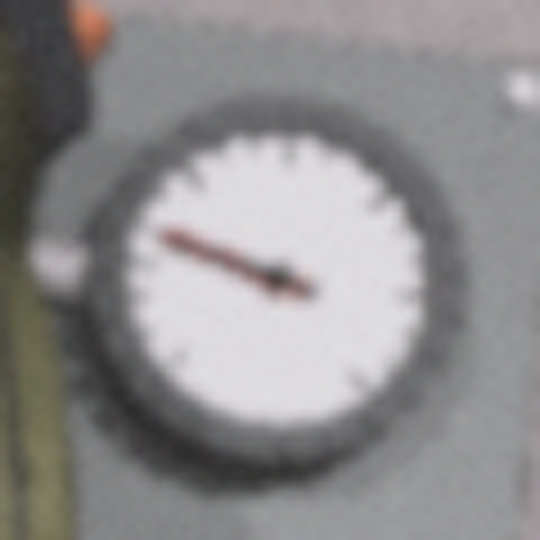

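View pics/sg5.png

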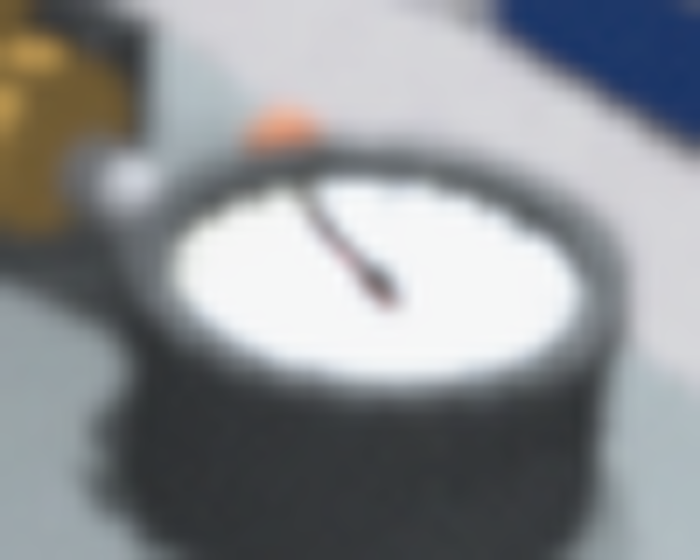

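The needle is nearly over the red hand in both views; the remaining gap is about 1.3° of needle, which is about 0.045 rad of knob.

```bash
python3 -m inch '[[0,0,0,0,0.02,0],[0,0,0,0,0.025,0],[0,0,0,0,0,0],[0,0,0,0,0,0],[0,0,0,0,0,0]]'; python3 st.py .6237 .0018 .139; python3 look.py 6
python3 - <<'E'
from h import *
for n in(0,5,6):
  d=dict(np.load(f"/tmp/top{n}.npz")); img=d["img"].astype(np.float32); gc=[.607,-.1683]
  th=np.arange(60,84,1.5);rr=np.arange(.018,.038,.001)
  P=[[gc[0]+r*np.cos(np.radians(t)),gc[1]+r*np.sin(np.radians(t)),.069] for t in th for r in rr]
  uv=proj(d,P).astype(np.float32);s=cv2.remap(img,uv[:,0].reshape(len(th),-1),uv[:,1].reshape(len(th),-1),1).mean(1)
  print(n,"red-g",(s[:,0]-s[:,1:].mean(1)).round(0).astype(int));print("   R",s[:,0].round(0).astype(int));print("   G",s[:,1].round(0).astype(int))
E
```

```text
clock: 11.38
tool_pos: [0.6231, 0.0016, 0.1387]
eef_rot: [0.545, -0.451, 0.451, -0.544]
contact_force: [-5.8, 0.1, 5.0]
opening: 0.334
t 11.38 q [-0.027  0.81  -0.09   1.66   0.103  0.678 -1.553] 
pos [0.6231 0.0016 0.1387] F [-5.8  0.1  5. ] M [-0.    1.07 -0.09] open 29.4
toolx yaw -79.2 tilt [-0.    -1.    -0.001] to target tool mm [-0.1 -0.3  0.6]
([np.float64(72.9734228489054), np.float64(72.14529753810959)], np.float32(20.534273), np.float32(57.1998)) ([np.float64(71.26262628441049), np.float64(70.47840717534349)], np.float32(20.698257), np.float32(57.25365))
0 red-g [22 29 37 46 55 63 70 72 71 66 58 49 39 30 24 18]
   R [202 201 200 199 197 195 193 191 189 188 188 188 189 191 193 195]
   G [178 170 161 151 140 130 122 118 118 122 129 138 149 159 168 176]
5 red-g [10 13 16 18 21 23 25 25 24 21 18 16 13 10  8  6]
   R [205 198 190 181 171 161 153 147 146 148 154 162 172 181 189 197]
   G [193 183 173 161 149 137 127 121 121 126 135 146 158 169 179 188]
6 red-g [ 7  8 10 12 14 17 19 20 21 21 19 17 15 12 10  8]
   R [200 193 184 173 163 153 146 142 143 148 156 165 174 183 191 198]
   G [192 182 171 159 147 136 126 121 122 126 135 146 158 169 179 188]
```

View pics/t6.png

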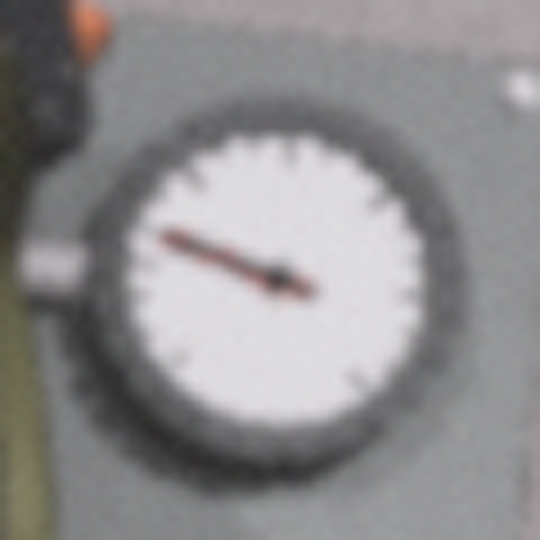

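The fringe symmetry, the angles and the tool yaw all agree to within about 0.5°. I release the knob, recheck, and swing back for the ring.

```bash
python3 -m inch '[[0,0,0,0,0,0],[0,0,0,0,0,0],[0,0,0,0,0,0],[0,0,0,0,0,0],[0,0,0,0,0,0],[0,0,0,0,0,0],[0,0,0,0,0,0]]' 88; python3 st.py .6237 .0018 .108; python3 look.py 7
```

```text
clock: 12.07
tool_pos: [0.624, 0.0016, 0.1387]
eef_rot: [-0.545, 0.451, -0.451, 0.545]
contact_force: [0.3, 0.5, -0.1]
opening: 0.834
t 12.07 q [-0.027  0.81  -0.09   1.659  0.104  0.677 -1.552] 
pos [0.624  0.0016 0.1387] F [ 0.3  0.5 -0.1] M [-0.05 -0.02 -0.01] open 73.5
toolx yaw -79.2 tilt [ 0. -1.  0.] to target tool mm [-0.2 30.7 -0.2]
([np.float64(73.08022778507335), np.float64(72.17284667978194)], np.float32(20.936663), np.float32(57.000233)) ([np.float64(71.34815091496338), np.float64(70.506001491711)], np.float32(21.061905), np.float32(57.072887))
```

```bash
python3 -m inch '[[0,0,0,0,-0.11,0],[0,0,0,0,-0.12,0],[0,0,0,0,-0.12,0],[0,0,0,0,-0.12,0],[0,0,0,0,-0.12,0],[0,0,0,0,-0.12,0],[0,0,0,0,-0.12,0],[0,0,0,0,-0.12,0],[0,0,0,0,-0.12,0],[0,0,0,0,-0.12,0],[0,0,0,0,-0.12,0],[0,0,0,0,-0.09,0]]';  python3 -m inch '[[0,0,0,0,0,0],[0,0,0,0,0,0],[0,0,0,0,0,0]]';python3 st.py .6237 .0018 .108
```

```text
clock: 13.17
tool_pos: [0.6238, 0.0013, 0.1387]
eef_rot: [0.707, 0.008, -0.008, -0.707]
contact_force: [0.2, 0.2, 0.4]
opening: 0.997
clock: 13.42
tool_pos: [0.6238, 0.0015, 0.1387]
eef_rot: [0.707, 0.005, -0.005, -0.707]
contact_force: [0.1, -0.2, 0.1]
opening: 0.997
t 13.42 q [ 0.183  0.847 -0.477  1.647  0.514  0.776 -0.515] 
pos [0.6238 0.0015 0.1387] F [ 0.1 -0.2  0.1] M [-0.04 -0.1  -0.01] open 87.8
toolx yaw 0.9 tilt [ 0. -1. -0.] to target tool mm [-0.1 30.7  0.3]
```

```bash
python3 -m inch '[[0,5,0,0,0,0],[0,8,0,0,0,0],[0,8,0,0,0,0],[0,6,0,0,0,0],[0,3.5,0,0,0,0],[0,0,0,0,0,0],[0,0,0,0,0,0]]';python3 st.py .6237 .0018 .108
```

```text
clock: 14.0
tool_pos: [0.6236, 0.0017, 0.1078]
eef_rot: [0.707, 0.006, -0.007, -0.707]
contact_force: [-0.4, 0.4, -0.3]
opening: 0.998
t 14.0 q [ 0.17   0.888 -0.454  1.664  0.542  0.719 -0.536] 
pos [0.6236 0.0017 0.1078] F [-0.4  0.4 -0.3] M [ 0.03 -0.05 -0.04] open 87.9
toolx yaw 1.0 tilt [-0.001 -1.     0.   ] to target tool mm [ 0.1 -0.2  0.1]
```

```bash
python3 -m inch '[[0,0,0,0,0,0],[0,0,0,0,0,0],[0,0,0,0,0,0],[0,0,0,0,0,0],[0,0,0,0,0,0],[0,0,0,0,0,0],[0,0,0,0,0,0]]' 48 55;python3 st.py .6237 .0018 .108; python3 -m inch '[[0,0,0,0,0.04,0],[0,0,0,0,0.08,0],[0,0,0,0,0.08,0],[0,0,0,0,0.08,0],[0,0,0,0,0.08,0],[0,0,0,0,0.08,0],[0,0,0,0,0.08,0],[0,0,0,0,0.08,0],[0,0,0,0,0.08,0],[0,0,0,0,0.08,0],[0,0,0,0,0.08,0],[0,0,0,0,0.05,0]]';python3 st.py .6237 .0018 .108
```

```text
clock: 14.58
tool_pos: [0.6235, 0.0015, 0.1084]
eef_rot: [0.707, 0.006, -0.006, -0.707]
contact_force: [-2.0, -0.5, 2.5]
opening: 0.619
t 14.58 q [ 0.17   0.887 -0.454  1.664  0.542  0.72  -0.536] 
pos [0.6235 0.0015 0.1084] F [-2.  -0.5  2.5] M [-0.08  0.32  0.02] open 54.5
toolx yaw 1.0 tilt [-0.001 -1.    -0.   ] to target tool mm [0.3 0.4 0.3]
clock: 15.58
tool_pos: [0.6233, 0.0016, 0.1084]
eef_rot: [0.641, -0.3, 0.299, -0.64]
contact_force: [-1.3, -1.0, 3.4]
opening: 0.62
t 15.58 q [ 0.042  0.858 -0.215  1.672  0.274  0.642 -1.197] 
pos [0.6233 0.0016 0.1084] F [-1.3 -1.   3.4] M [-0.02  0.4   0.31] open 54.7
toolx yaw -50.1 tilt [-0.    -1.    -0.001] to target tool mm [0.1 0.4 0.5]
```

```bash
python3 -m inch '[[0,0,0,0,0.05,0],[0,0,0,0,0.06,0],[0,0,0,0,0.06,0],[0,0,0,0,0.06,0],[0,0,0,0,0.06,0],[0,0,0,0,0.06,0],[0,0,0,0,0.06,0],[0,0,0,0,0.05,0]]';python3 st.py .6237 .0018 .108; python3 -m inch '[[0,0,0,0,0.04,0],[0,0,0,0,0.04,0],[0,0,0,0,0.04,0]]';python3 st.py .6237 .0018 .108
```

```text
clock: 16.25
tool_pos: [0.6232, 0.0017, 0.1084]
eef_rot: [0.556, -0.437, 0.437, -0.555]
contact_force: [-2.0, 0.7, 3.3]
opening: 0.623
t 16.25 q [-0.026  0.853 -0.093  1.676  0.121  0.619 -1.519] 
pos [0.6232 0.0017 0.1084] F [-2.   0.7  3.3] M [-0.01  0.4   0.38] open 54.9
toolx yaw -76.4 tilt [ 0.    -1.    -0.001] to target tool mm [-0.   0.4  0.5]
clock: 16.5
tool_pos: [0.6232, 0.0017, 0.1084]
eef_rot: [0.529, -0.47, 0.469, -0.528]
contact_force: [-1.7, -0.2, 2.3]
opening: 0.616
t 16.5 q [-0.043  0.853 -0.061  1.677  0.08   0.615 -1.601] 
pos [0.6232 0.0017 0.1084] F [-1.7 -0.2  2.3] M [-0.03  0.43  0.41] open 54.3
toolx yaw -83.2 tilt [ 0.    -1.    -0.001] to target tool mm [-0.1  0.4  0.5]
```

```bash
python3 -m inch '[[0,0,0,0,0.03,0],[0,0,0,0,0.03,0]]' 48 60 >/dev/null;python3 st.py|sed -n '2,3p'; python3 -m inch '[[0,0,0,0,0.03,0],[0,0,0,0,0.03,0]]'>/dev/null;python3 st.py|sed -n '2,3p';  python3 -m inch '[[0,0,0,0,0.03,0],[0,0,0,0,0,0]]'>/dev/null;python3 st.py|sed -n '2,3p'
```

```text
pos [0.6232 0.0017 0.1083] F [-1.4 -0.7  5.3] M [0.03 0.59 0.37] open 54.8
toolx yaw -86.7 tilt [ 0.    -1.    -0.001] to target tool mm [1.  0.3 0.7]
pos [0.6232 0.0017 0.1084] F [-3.8 -0.2  5.3] M [0.01 0.79 0.44] open 54.1
toolx yaw -90.2 tilt [ 0.    -1.    -0.001] to target tool mm [1.  0.4 0.8]
pos [0.6232 0.0017 0.1083] F [-4.2  0.   5.1] M [0.08 0.81 0.01] open 54.6
toolx yaw -91.9 tilt [ 0.    -1.    -0.001] to target tool mm [1.  0.3 0.8]
```

```bash
for i in 1; do python3 -m inch '[[0,0,0,0,0.03,0],[0,0,0,0,0.03,0]]' >/dev/null;python3 st.py|sed -n '2,3p'; python3 -m inch '[[0,0,0,0,0.03,0]]'>/dev/null;python3 st.py|sed -n '2,3p';  python3 -m inch '[[0,0,0,0,0.03,0]]'>/dev/null;python3 st.py|sed -n '2,3p'; done; python3 look.py 8
```

```text
pos [0.6232 0.0017 0.1083] F [-4.1 -0.   5.8] M [0.04 0.8  0.51] open 54.4
toolx yaw -95.3 tilt [ 0.    -1.    -0.001] to target tool mm [1.  0.3 0.8]
pos [0.6233 0.0017 0.1084] F [-4.7 -0.8  6. ] M [0.06 0.76 0.52] open 54.4
toolx yaw -97.1 tilt [ 0.    -1.    -0.001] to target tool mm [0.9 0.4 0.9]
pos [0.6232 0.0017 0.1083] F [-5.1 -0.7  5.3] M [0.08 0.71 0.64] open 54.4
toolx yaw -98.7 tilt [ 0.    -1.    -0.001] to target tool mm [0.9 0.3 0.9]
([np.float64(73.12069761127796), np.float64(72.09770499713167)], np.float32(21.310814), np.float32(57.309692)) ([np.float64(71.39709864999183), np.float64(70.4406034076749)], np.float32(21.457504), np.float32(57.332237))
```

View pics/s8.png

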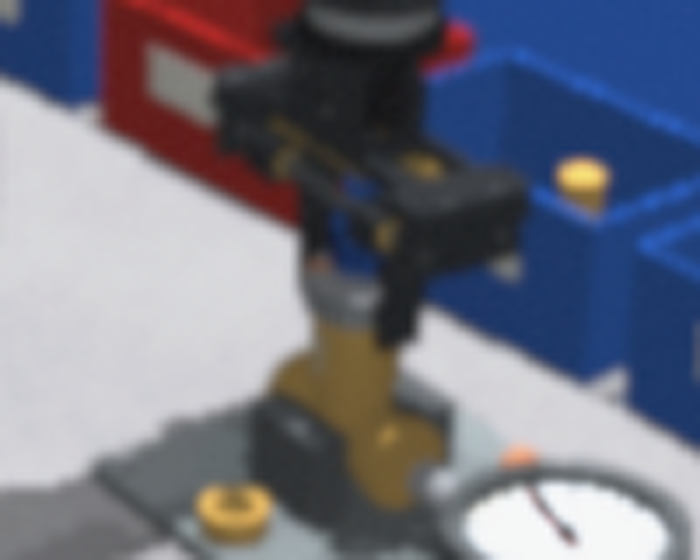

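```bash
for i in 1; do python3 -m inch '[[0,0,0,0,0.03,0]]' >/dev/null;python3 st.py|sed -n '2,3p'; python3 -m inch '[[0,0,0,0,0.03,0]]'>/dev/null;python3 st.py|sed -n '2,3p';  python3 -m inch '[[0,0,0,0,0.03,0]]'>/dev/null;python3 st.py|sed -n '2,3p';python3 -m inch '[[0,0,0,0,0,0]]'>/dev/null;python3 st.py|sed -n '2,3p'; done; python3 look.py 9
```

```text
pos [0.6232 0.0017 0.1083] F [-4.  -0.5  4.3] M [-0.04  0.77  0.84] open 54.6
toolx yaw -100.4 tilt [ 0.    -1.    -0.001] to target tool mm [0.9 0.3 0.9]
pos [0.6232 0.0017 0.1083] F [-3.1  0.   5.5] M [0.03 0.71 1.09] open 54.2
toolx yaw -102.1 tilt [ 0.001 -1.    -0.001] to target tool mm [0.9 0.3 1. ]
pos [0.6232 0.0017 0.1083] F [-4.  -0.9  5.5] M [-0.06  0.8   1.25] open 54.4
toolx yaw -103.8 tilt [ 0.001 -1.    -0.001] to target tool mm [0.8 0.3 1. ]
pos [0.6233 0.0017 0.1084] F [-3.6 -0.6  5.2] M [0.03 0.8  0.89] open 54.5
toolx yaw -103.8 tilt [ 0.001 -1.    -0.001] to target tool mm [0.8 0.4 1. ]
([np.float64(73.0117286948206), np.float64(72.17897630618266)], np.float32(20.998034), np.float32(57.451775)) ([np.float64(71.29046972256133), np.float64(70.51113159148481)], np.float32(21.129967), np.float32(57.55096))
```

View pics/s9.png

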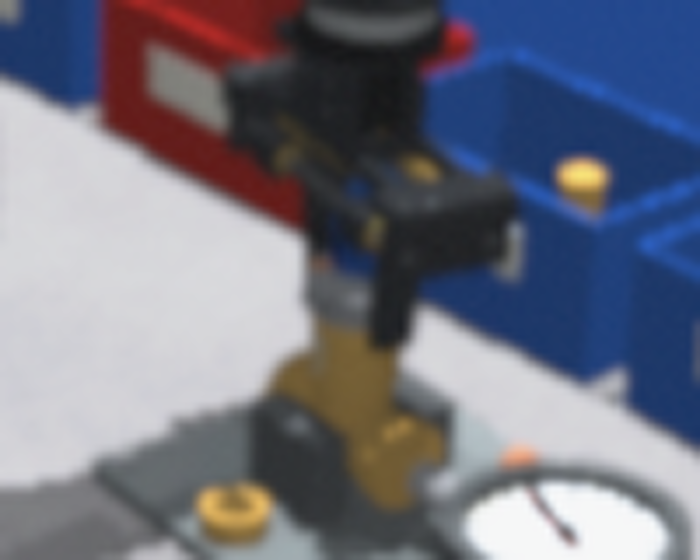

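The torque climbed steeply to 1.25 N m and holds 0.89 N m at rest, so the solid end is reached; the needle has not moved. I let go and lift clear.

```bash
python3 -m inch '[[0,0,0,0,0,0],[0,0,0,0,0,0],[0,0,0,0,0,0],[0,0,0,0,0,0],[0,0,0,0,0,0],[0,0,0,0,0,0],[0,0,0,0,0,0]]' 88;python3 st.py; python3 -m inch '[[0,-8,0,0,0,0],[0,-12,0,0,0,0],[0,-15,0,0,0,0],[0,-20,0,0,0,0],[0,-20,0,0,0,0],[0,-20,0,0,0,0],[0,-20,0,0,0,0],[0,-15,0,0,0,0],[0,0,0,0,0,0],[0,0,0,0,0,0]]'; python3 look.py 10; python3 st.py
```

```text
clock: 18.45
tool_pos: [0.6239, 0.0015, 0.1082]
eef_rot: [0.436, -0.557, 0.557, -0.436]
contact_force: [0.4, 1.2, -0.1]
opening: 0.998
t 18.45 q [-0.096  0.855  0.035  1.679 -0.046  0.608 -1.847] 
pos [0.6239 0.0015 0.1082] F [ 0.4  1.2 -0.1] M [ 0.06  0.01 -0.02] open 87.9
toolx yaw -103.8 tilt [ 0. -1.  0.] to target tool mm [0.8 0.2 0.3]
clock: 19.28
tool_pos: [0.6244, 0.0016, 0.2397]
eef_rot: [0.435, -0.556, 0.557, -0.437]
contact_force: [0.6, 0.9, -0.3]
opening: 0.999
([np.float64(73.09704511096697), np.float64(72.14906982080899)], np.float32(22.087753), np.float32(56.762318)) ([np.float64(71.39998250518612), np.float64(70.46685355199921)], np.float32(22.153786), np.float32(56.92827))
t 19.38 q [-0.105  0.685  0.052  1.579 -0.043  0.879 -1.85 ] 
pos [0.6231 0.0016 0.2376] F [-0.2 -0.8  0.3] M [0.06 0.04 0.01] open 88.1
toolx yaw -103.8 tilt [ 0.    -1.    -0.001] to target tool mm [  0.6 129.6   1.3]
```

View pics/s10.png

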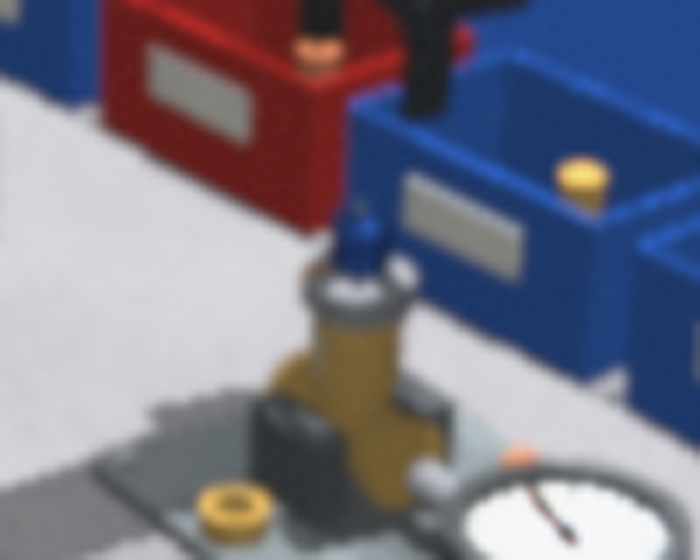

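View pics/t10.png

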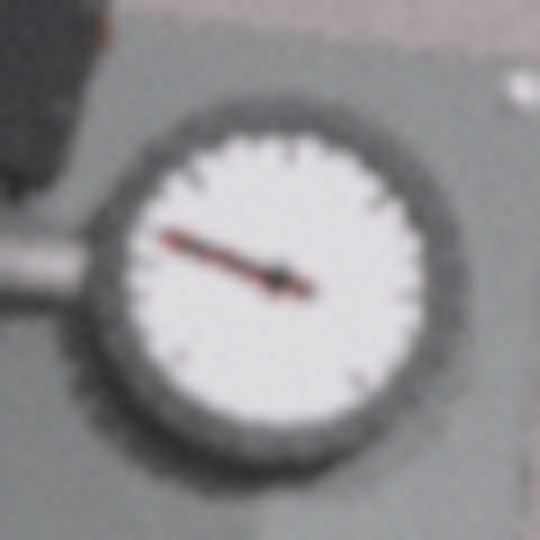

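```bash
python3 -m inch '[[15,0,0,0,0,0],[25,0,0,0,0,0],[30,0,0,0,0,0],[30,0,0,0,0,0],[30,0,0,0,0,0],[30,0,0,0,0,0],[30,0,0,0,0,0],[30,0,0,0,0,0],[30,0,0,0,0,0],[20,0,0,0,0,0],[10,0,0,0,0,0],[0,0,0,0,0,0]]'
python3 - <<'E'
from plant import r
from h import *
d=r.snapshot("top"); np.savez("/tmp/top11.npz",**d); crop(d,280,140,340,190,12,"pics/t11.png"); cv2.imwrite("pics/full11.png",d["img"][:,:,::-1])
V,U=np.mgrid[:400,:640]; 
h=cv2.cvtColor(d["img"],cv2.COLOR_RGB2HSV).astype(int)
a=onz(d,np.c_[U.ravel(),V.ravel()],.134)[:,:2].reshape(400,640,2)-[.6237,.0015]
rad=np.hypot(a[...,0],a[...,1])
im=d["img"].astype(int); w=np.clip(im[...,0]-im[...,2]-20,0,None)*((rad>.017)&(rad<.027))
print(w.sum(), np.degrees(np.arctan2((w*a[...,1]).sum(),(w*a[...,0]).sum())))
E
```

```text
clock: 20.38
tool_pos: [0.5546, -0.2742, 0.2374]
eef_rot: [-0.436, 0.558, -0.558, 0.434]
contact_force: [-0.4, 0.3, -0.2]
opening: 0.995
323 130.36907819457173
```

View pics/t11.png

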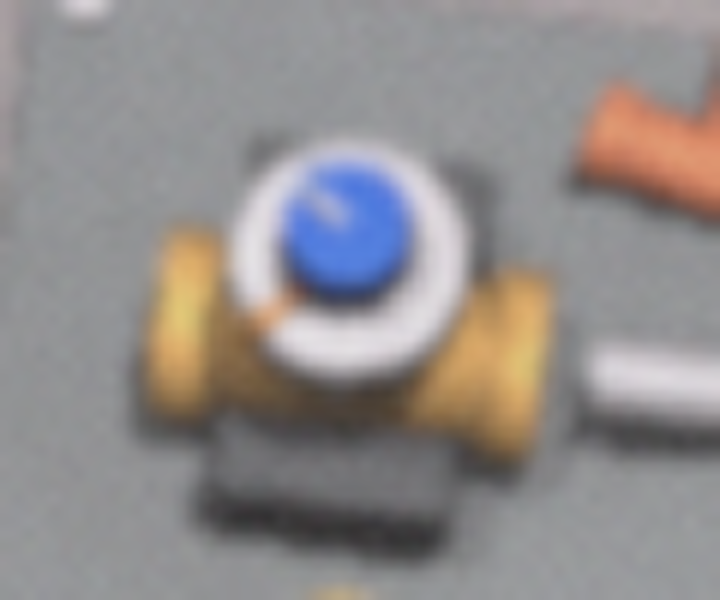

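View pics/full11.png

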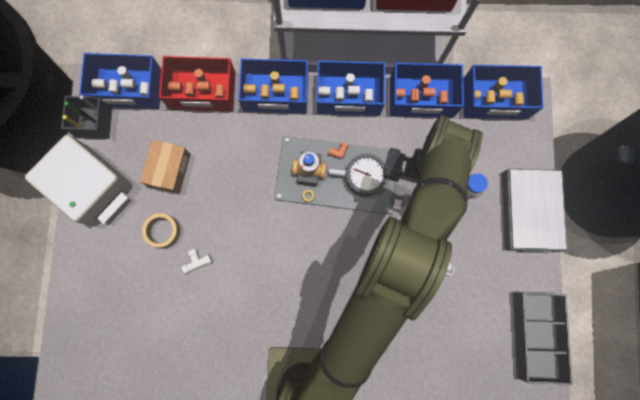

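The orange mark (crop 270,312) now lies about 0.77 rad clockwise of its start, against about 0.75 rad expected. The bystanders that are in view have not moved. I hand the job in.

```bash
python3 -c "
from plant import r
print(r.finish_job(), r.get_state()['clock'])"
```

```text
the job is handed in; nothing more can be done
the job is handed in; nothing more can be done
```

The valve is set and locked, and I handed the job in at about 20 s of the 70 s allowed. I loosened the lock ring about 0.8 rad, turned the knob about 2.09 rad clockwise, retightened the ring and moved the arm clear.

- **Needle:** it lies over the red hand to within about 0.5–1°. My checks disagreed by that much, partly because the needle sits above the red hand and the camera sees it at an angle. The reading did not change when I let go of the knob, tightened the ring or let go of the ring.
- **Lock ring:** torque rose steeply to 1.25 N m at the solid end and held 0.89 N m at rest.
- **Ring position:** the orange mark ended about 0.77 rad clockwise of where it started, against about 0.75 rad expected. The fingers turned about 0.2 rad further than the mark, so they probably slipped or flexed a little at the end.
- **Other items:** everything visible in the last picture is where it was. The arm hid most of the wrench, so I could not check it, but nothing came near it. The highest force I read was about 8 N.

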